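Brace the square jar and unscrew its tight cap

ROBOT

A 7-joint arm with a two-finger parallel gripper is mounted at the origin on the work surface. World frame = base frame: x ahead of the robot, y to its left, z up, the work surface at z = 0. Lengths are in m, angles in rad, forces in N, time in s.
With the tool pointing down it reaches from about 0.425 to 0.925 m from the base axis. Payload 6.8 kg.
Tool frame: the origin (TCP) lies on the centre line of the jaws, within the pads' length; the fingertips stand 14 mm ahead of it and the grasp point (between the pads) lies 5 mm behind it (r.nose_length is the distance from the TCP to the fingertips, in m); z points along the fingers, y is the direction in which the jaws open and shut (so a half turn about z gives the same grasp; the last joint's range is limited). The gripper opens to 85 mm and grips with 20 to 120 N. Pads are 22 mm wide; open, the fingers measure 114 mm over their backs; the gripper's body (76 mm by 85 mm) begins 54 mm behind the grasp point. The pads swing forward as they close: fully open they stand 13 mm farther back than shut.
Start: joints at [1.065, 0.477, 0.022, 1.555, -0.011, 1.109, -0.083], TCP at [0.261, -0.622, 0.245] pointing down, gripper open.
Joint ranges: [-2.96, 2.96], [-0.34, 2.1], [-1.41, 1.46], [0.24, 2.44], [-1.37, 4.51], [0.17, 1.92], [-2.96, 2.96]. Speed limits (rad/s): [2.39, 2.39, 3.14, 3.14, 3.14, 3.14, 3.14].

INTERFACE

Orientations are given as a rotation vector (axis times angle).
In Python, from bench import r, imaging, look_for, outline_of gives the robot as it stands. The module is installed in compiled form; this text tells all that it offers.
- The arm moves only by the tool carry_out, never from a script. Its arguments are lists of equal length, an entry for each row: "offset": the shift along the tool's x, y, z as a fraction of full scale, a list of three; "turn": the turn, a rotation vector about the tool's x, y, z as a fraction of full scale, a list of three. A call has 1 to 8 rows; each row is the pose to reach, as a shift and turn from the pose commanded when the call began, along the tool's axes at that moment; what a row does not reach only later rows make up. Full scale, the value 1, is 0.5 m for a shift and 1.5 rad for a turn. A row lasts 1/10 s, in which the tool goes at most 50 mm and 8.59 degrees, less where a joint would pass 70% of its speed; a pose out of reach is approached as far as the arm can. A call with a number of a shift or a turn outside -1 to 1 is refused whole. A call with a gripper value outside its range is refused whole. "hand" is the closure, from 0 (fully open) to 1 (shut), set as the call begins (left out, the last holds). The fingers move at their own pace and stop on an object; "force" is the grip in N (left out, the last holds). Time passes only in rows, so rows that repeat a pose let the fingers close. It gives the time, the measured TCP pose, the force and the opening at its end, in the units of the state.
- r.get_obs(): the state, without advancing time (a new reading comes with each control period).
- imaging.grab_frame(name): name is "scene" or "top"; returns a dict with "pixels" (420x560x3 uint8, red, green, blue), "fx", "fy", "cx", "cy" (pixels), "k1" (the pictures are not rectified: a ray, as slopes to the right and down, at radius r is drawn at 1 + k1 r^2 times it, then the intrinsics apply), "R" (3x3) and "t" (3): a world point X has camera coordinates R X + t. Camera axes: x right, y down, z forward; pixel columns grow to the right and rows downward; lengths in m; the calibration is good to about 2 mm. A picture is of the moment at which its call begins. There is no depth.
- r.hand_in(): hands the job in, once; it reports no verdict.
Trained networks look in the newest picture that a camera, given by its name, has taken for a name from the list of things; names that differ only in an ending like _2 or _b are one class to them, and where a whole thing is asked for, a point or a joint stands for the part that bears it (a point fixed in the world has none). Each returns a list of dicts, best first, with "score" (0 to 1); they miss things now and then, are a little off and sometimes report something else, mostly with a low value. They report only what shows in the picture. A call takes as long as a camera call. They do not tell look-alikes from the thing itself.
- look_for(query, camera): "xyz" ([x, y, z] in m, in the coordinates of the camera as it stood for that picture, good to about 4 mm: the middle of the surface that is visible of it).
- outline_of(query, camera): "region" (420x560 bool, what is visible of it).
The state is a dict: "clock": time; "joints": joint angles; "qvel": joint speeds; "tau": joint torques, N m; "tcp_pos": TCP position; "orientation": TCP orientation; "contact_force": force on the tool from outside, world axes, zero at the start; "moment": the same for the moment, N m; "grip_width": finger opening in m.
Only numpy, scipy, OpenCV 4.12 (cv2) and the standard library are available. Lean on these libraries where they do the work, as an engineer would, in place of code of your own. Each camera call takes 0.05 s, during which the arm holds its last target. There are 200 camera calls.

TASK

This square jar is wanted for refilling but its twist-off cap is tight. Stand the capped jar fully down in the square well of the wooden block, which keeps it from turning, then unscrew the cap anticlockwise until the threads let go and lift it straight off. Finish still holding the cap: keep it gripped, level and still, centred about 20 mm above the mouth of the jar, with the jar upright and fully down in the block and the other things on the shelf left where they are.

Things in the scene. Friction and masses are not known exactly. Their poses are not given: they have to be found in the camera images.
- jar_center (a point): Square amber glass jar, 60 x 60 mm, body 72 mm high with a flat shoulder, then a round neck (43 mm, 51 mm over its threads) to the rim at 96 mm; empty, about 0.26 kg. Starts upright on the shelf, cap tight; may be carried by cap or body. Point: on its axis, 48 mm above its underside; z up, x and y square to its flat sides.
- jar_mouth (a point): Centre of the jar's mouth in the plane of the rim, 96 mm above the jar's underside; axes as the jar's.
- cap_center (a point): Round steel twist-off cap, 58 mm across, 21 mm high, 40 g, knurled skirt. Point: on its axis half-way up, 10.5 mm above its lower edge; z up. Screwed on, its lower edge is 80 mm above the jar's underside (8 mm clear above the shoulder), its top at 101 mm, and its x axis lies nearly along the jar's x axis.
- well_floor (a point): Centre of the well's floor in the beech block screwed to the shelf. Block 92 x 92 mm, 34 mm high, with screwed ears 8 mm high reaching 68 mm from its centre along its x. Well 64 x 64 mm, chamfered 3 mm, floor 8 mm above the shelf and 26 mm below the block's top; z up, x and y along its sides. The jar fits in any quarter turn with 2 mm play a side.
- jar: The jar itself; origin at the centre of its underside, axes as above.
- cap: The cap; origin at the centre of its lower edge. Three inner lugs grip three short threads, pressed on by a springy seal (16 N). Turning takes about 0.5 N m, more than the jar resists unbraced. Anticlockwise from above it climbs 1 mm, comes free at about 50 degrees (the seal then pushes it up 2 to 3 mm), meets a stop at 90; from 55 to 85 it lifts straight off. Pulled before, it lifts the jar.
- tub: Bystander: blue storage tub with clip-on lid, white clips, 134 x 194 (203 over the clips) x 104 mm high, origin at the centre of its underside. Leave alone.
- hide_rock: Bystander: pumice-grey resin hide rock, about 150 x 130 x 80 mm high, origin at the centre of its underside. Leave alone.
- funnel: Bystander: matte black plastic funnel standing mouth down, 112 mm across, 112 mm high, origin at the centre of its underside. Leave alone.
- coasters: Bystander: stack of five round wooden coasters, 96 mm across, 41 mm high in all, origin at the centre of its underside. Leave alone.
There are look-alikes about, which are no part of the job. Leave any red or yellow look-alike of the part that bears well_floor alone.

How it is judged:
By the outcome, as a careful person would: the job done as asked, in the order asked, and still so for the second after the job is handed in, while the arm keeps its last pose, push and grip.
It also fails if it takes over 45 s, if anything falls off the work surface, if the arm or the gripper's body presses on something with over 40 N, if the wrist force passes 120 N, or if a joint passes its speed limit or range.

## Working session

There is one attempt and no reset: what is moved stays moved. The work goes in short steps, Python scripts to look and compute and a tool call to move; the robot and the scene stay as the last step left them, time stands still between calls to the robot, and variables do not carry over. Pictures are saved under pics/ and viewed, about 8 in all and at most 12, crops included, and the job is handed in when it is done.

Besides the shell and the picture viewer there is one more tool, called after "Emit:" in YAML: its name, and indented under it one key for each argument. carry_out: Moves the arm, as the interface text tells. Shift numbers are shares of 0.5 m and turn numbers shares of 1.5 rad, none past 1 either way. Its arguments: {"type":"object","properties":{"offset":{"type":"array","items":{"type":"array","items":{"type":"number","minimum":-1,"maximum":1}}},"turn":{"type":"array","items":{"type":"array","items":{"type":"number","minimum":-1,"maximum":1}}},"hand":{"type":"number"},"force":{"type":"number"}},"required":["offset","turn"]}

```bash
mkdir -p pics
cat > h.py <<'E'
import numpy as np, cv2
from bench import r, imaging, look_for, outline_of
def cam(n): return imaging.grab_frame(n)
def save(f,p,crop=None,s=1):
    im=f["pixels"][:,:,::-1]
    if crop: x0,y0,x1,y1=crop; im=im[y0:y1,x0:x1]
    cv2.imwrite(p,cv2.resize(im,None,fx=s,fy=s,interpolation=cv2.INTER_CUBIC))
def world(f,x): return np.array(f["R"]).T@(np.array(x)-np.array(f["t"]))
def proj(f,X):
    c=np.array(f["R"])@np.array(X)+np.array(f["t"]); a=c[:2]/c[2]; a=a*(1+f["k1"]*(a@a))
    return np.array([f["fx"]*a[0]+f["cx"],f["fy"]*a[1]+f["cy"]])
def ray(f,u,z):
    d=np.array([(u[0]-f["cx"])/f["fx"],(u[1]-f["cy"])/f["fy"]]); a=d.copy()
    for _ in range(10): a=d/(1+f["k1"]*(a@a))
    R=np.array(f["R"]); o=-R.T@np.array(f["t"]); v=R.T@np.array([a[0],a[1],1])
    return o+v*(z-o[2])/v[2]
E
python3 - <<'E'
from h import *
np.set_printoptions(precision=3,suppress=True)
for n in ["scene","top"]:
    f=cam(n); save(f,f"pics/{n}0.png",s=1.4)
    print(n,"campos",world(f,[0,0,0]),f["fx"])
    for q in ["jar","cap","well_floor","tub","hide_rock","funnel","coasters"]:
        for d in look_for(q,n)[:4]: print(q,round(d["score"],2),world(f,d["xyz"]),proj(f,world(f,d["xyz"])).round())
print(r.get_obs())
E
```

```text
scene campos [ 1.331 -0.436  0.82 ] 416.5866956811763
jar 0.83 [ 0.576 -0.127  0.049] [246. 246.]
cap 0.54 [ 0.56  -0.112  0.103] [248. 226.]
cap 0.43 [ 0.58  -0.128  0.05 ] [246. 247.]
well_floor 0.86 [0.651 0.363 0.025] [405. 217.]
well_floor 0.83 [0.508 0.223 0.025] [340. 204.]
well_floor 0.65 [0.549 0.062 0.025] [302. 226.]
well_floor 0.63 [0.278 0.269 0.026] [314. 165.]
tub 0.72 [0.791 0.048 0.102] [349. 263.]
hide_rock 0.93 [ 0.467 -0.476  0.054] [103. 261.]
funnel 0.78 [ 0.764 -0.145  0.029] [272. 304.]
coasters 0.7 [0.435 0.451 0.044] [383. 170.]
top campos [ 0.336 -0.013  1.457] 515.6811673445022
jar 0.52 [ 0.535 -0.099  0.069] [323. 208.]
cap 0.56 [ 0.551 -0.106  0.1  ] [326. 200.]
well_floor 0.94 [0.542 0.067 0.009] [263. 208.]
well_floor 0.74 [0.357 0.082 0.012] [257. 274.]
well_floor 0.68 [0.646 0.366 0.006] [159. 173.]
well_floor 0.65 [0.259 0.275 0.007] [188. 309.]
tub 0.73 [0.757 0.058 0.108] [264. 125.]
tub 0.43 [ 0.537 -0.099  0.068] [323. 207.]
hide_rock 0.86 [ 0.43  -0.462  0.056] [456. 247.]
funnel 0.89 [ 0.737 -0.132  0.024] [333. 140.]
coasters 0.57 [0.424 0.461 0.041] [120. 249.]
coasters 0.29 [ 0.535 -0.101  0.074] [323. 208.]
{'clock': 0.8, 'joints': array([ 1.065,  0.477,  0.022,  1.555, -0.012,  1.109, -0.083]), 'qvel': array([-0.001,  0.001,  0.   ,  0.   ,  0.   ,  0.001, -0.   ]), 'tau': array([  0.   , -59.627,   1.606, -28.154,   0.012,   0.001,   0.   ]), 'tcp_pos': array([ 0.262, -0.622,  0.245]), 'orientation': array([3.08 , 0.621, 0.   ]), 'contact_force': array([ 0.007,  0.313, -1.289]), 'moment': array([0.016, 0.024, 0.024]), 'grip_width': 0.08535591289541411}
```

View pics/scene0.png

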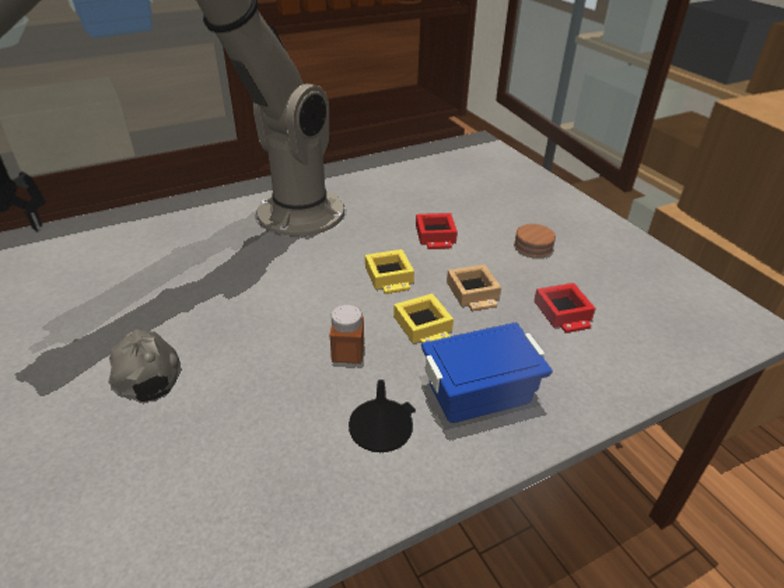

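View pics/top0.png

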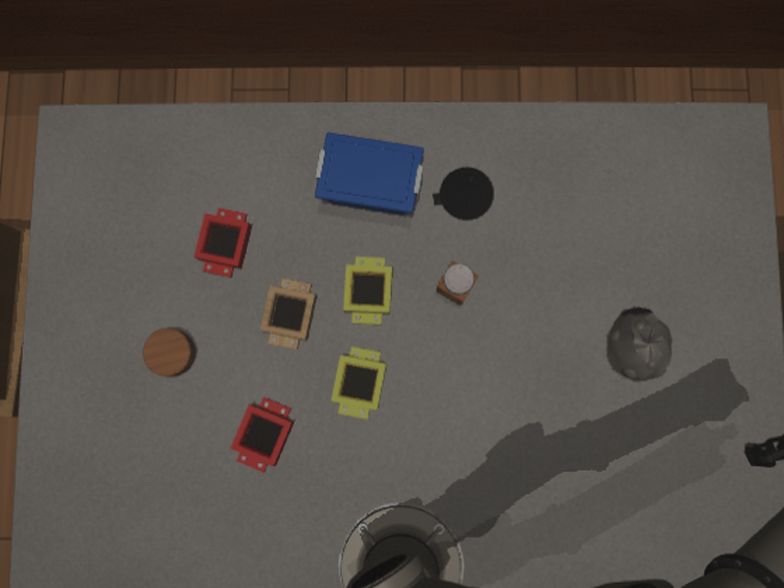

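The first picture (scene) shows the jar at about (347,335) of the enlarged view. In both views there are five blocks. In the top view (enlarged pixels):
- reds at (222,242) and (263,434)
- yellows at (368,289) and (360,382)
- plain beech at (288,313)

The beech one at (288,313) fits the "beech block"; I'll confirm it in a crop and measure it.

```bash
cat > meas.py <<'E'
from h import *
np.set_printoptions(precision=4,suppress=True)
f=cam("top"); im=f["pixels"]
a=im[180:260,170:350]
big=np.vstack([cv2.resize(a[:,:,::-1],None,fx=4.4,fy=4.4,interpolation=cv2.INTER_CUBIC)])
cv2.imwrite("pics/crop1.png",big)
for d in look_for("well_floor","scene")[:0]: pass
for d in outline_of("well_floor","top"):
    m=d["region"]; v,u=np.nonzero(m); print("wf",round(d["score"],2),u.mean(),v.mean(),m.sum(),im[m].mean(0))
for d in outline_of("jar","top")[:2]:
    m=d["region"]; v,u=np.nonzero(m); print("jar",round(d["score"],2),u.mean(),v.mean(),m.sum(),u.min(),u.max(),v.min(),v.max())
for d in outline_of("cap","top")[:2]:
    m=d["region"]; v,u=np.nonzero(m); print("cap",round(d["score"],2),u.mean(),v.mean(),m.sum(),ray(f,[u.mean(),v.mean()],.101))
g=cam("scene")
for d in outline_of("cap","scene")[:2]:
    m=d["region"]; v,u=np.nonzero(m); print("cap",round(d["score"],2),u.mean(),v.mean(),m.sum(),ray(g,[u.mean(),v.mean()],.094))
hs=cv2.cvtColor(im,cv2.COLOR_RGB2HSV)
# beech dark well: rect
cy,cx=223,206
well=((hs[:,:,2]<75)).astype(np.uint8)
n,l,st,ce=cv2.connectedComponentsWithStats(well)
k=l[cy,cx]; print("well",st[k],ce[k],hs[cy,cx],hs[cy-15,cx])
if k:
    c=cv2.findContours((l==k).astype(np.uint8),0,1)[0][0]
    b=cv2.boxPoints(cv2.minAreaRect(c)); print(b,[ray(f,p,.034)[:2] for p in b])
E
python3 meas.py
```

```text
wf 0.91 158.71929824561403 172.72604588394063 1482 [91.7078 43.67   41.6626]
wf 0.9 256.0175202156334 272.8955525606469 1484 [100.845   98.7284  56.3605]
wf 0.88 205.82916948008102 223.78933153274815 1481 [94.817  80.0203 62.5409]
wf 0.72 262.31942446043166 207.1115107913669 1390 [100.2842  98.0432  54.9986]
wf 0.61 187.13164721141374 310.07717250324254 1542 [91.3859 43.7406 41.5934]
jar 0.6 332.34359400998335 138.4226289517471 1202 309 352 120 157
jar 0.51 322.6232876712329 208.93835616438355 146 312 341 196 217
cap 0.63 326.9549295774648 199.1267605633803 355 [ 0.5539 -0.109   0.101 ]
cap 0.74 247.02366863905326 227.22485207100593 338 [ 0.5546 -0.1127  0.094 ]
well [192 210  27  26 504] [205.127  222.9821] [15 39 39] [ 16 104 137]
[[191.6539 231.7308]
 [196.0385 209.8077]
 [218.5385 214.3077]
 [214.1539 236.2308]] [array([0.4735, 0.263 ]), array([0.535 , 0.2521]), array([0.5222, 0.1888]), array([0.4609, 0.2   ])]
```

View pics/crop1.png

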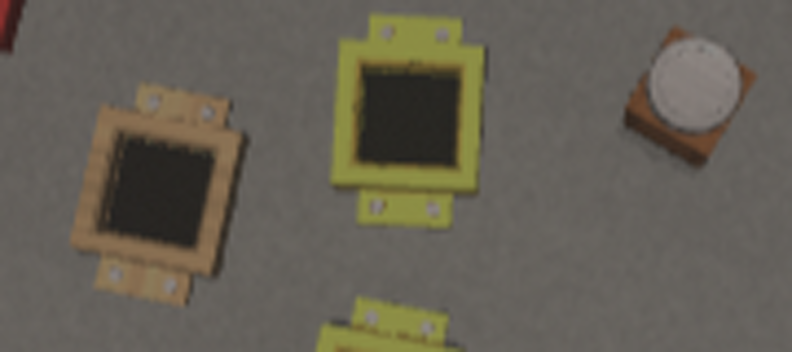

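Crop confirms: the beech block is at original px (206,223) with the yellow one at (262,207) to its right, jar with its steel cap at (326,202). Fitting poses by silhouette in both cameras.

```bash
cat > fit.py <<'E'
from h import *
from scipy.optimize import minimize
S=8
def box(p,lx,ly,z0,z1):
    x,y,a=p; c,s=np.cos(a),np.sin(a)
    return [[x+c*i*lx/2-s*j*ly/2,y+s*i*lx/2+c*j*ly/2,z] for i in(-1,1) for j in(-1,1) for z in(z0,z1)]
def cyl(p,rad,z0,z1):
    return [[p[0]+rad*np.cos(t),p[1]+rad*np.sin(t),z] for t in np.linspace(0,6.28,40) for z in(z0,z1)]
def draw(f,hulls,org,n,minus=[]):
    m=np.zeros((n*S,n*S),np.uint8)
    for v,hs in((255,hulls),(0,minus)):
        for h in hs:
            q=np.array([proj(f,X) for X in h],float)
            q=((q+.5-org)*S-.5)*16
            cv2.fillConvexPoly(m,cv2.convexHull(q.astype(np.int32)),v,shift=4)
    return cv2.resize(m,(n,n),interpolation=cv2.INTER_AREA)/255.
def block(p): return [box(p,.092,.092,0,.034),box(p,.136,.052,0,.008)]
def fit(f,mask,org,n,model,p0):
    def cost(p):
        h,mi=model(p); return ((draw(f,h,org,n,mi)-mask)**2).sum()
    b=None
    for da in(-.3,0,.3):
        x0=np.array(p0)+[0,0,da]
        s=minimize(cost,x0,method="Nelder-Mead",options=dict(initial_simplex=[x0,x0+[.008,0,0],x0+[0,.008,0],x0+[0,0,.2]],xatol=1e-5,fatol=.01))
        if b is None or s.fun<b.fun:b=s
    return b.x,b.fun,mask.sum()
def sat(f,org,n,th=75,fill=False):
    hs=cv2.cvtColor(f["pixels"],cv2.COLOR_RGB2HSV)[org[1]:org[1]+n,org[0]:org[0]+n]
    m=((hs[...,1]>th)&((hs[...,0]<22)|(hs[...,0]>170))).astype(np.uint8)
    k,l,st,ce=cv2.connectedComponentsWithStats(m); k=1+st[1:,4].argmax(); m=(l==k).astype(np.uint8)
    if fill:
        c=cv2.findContours(m,0,1)[0]; cv2.drawContours(m,c,-1,1,-1)
    return m.astype(float)
E
cat > t.py <<'E'
from fit import *
np.set_printoptions(precision=4,suppress=True)
for n in["top","scene"]:
    f=cam(n)
    for nm,p0,zz,N,mod,fl in[("block",[.498,.227,-.18],.02,60,lambda p:(block(p),[]),True),("jar",[.553,-.11,.5],.05,56,lambda p:([box(p,.06,.06,0,.072)],[cyl(p,.029,.08,.101)]),False)]:
        o=(proj(f,[p0[0],p0[1],zz])-N/2).astype(int)
        m=sat(f,o,N,fill=fl); print(n,nm,fit(f,m,o,N,mod,p0))
E
python3 t.py
```

```text
top block (array([ 0.4998,  0.2278, -0.1961]), np.float64(59.42539023452518), np.float64(1417.0))
top jar (array([ 0.5572, -0.1105,  1.0472]), np.float64(32.422914263744715), np.float64(146.0))
scene block (array([ 0.493 ,  0.2271, -0.2   ]), np.float64(19.98079200307574), np.float64(920.0))
scene jar (array([ 0.5484, -0.1097, -0.515 ]), np.float64(12.043998462129949), np.float64(566.0))
```

```bash
cat > go.py <<'E'
import sys
from h import *
from scipy.spatial.transform import Rotation as Ro
# usage: go.py x y z psi  (tool x axis yaw, tool down)
o=r.get_obs(); x,y,z,psi=map(float,sys.argv[1:5])
R0=Ro.from_rotvec(o["orientation"]); R1=Ro.from_matrix(np.array([[np.cos(psi),np.sin(psi),0],[np.sin(psi),-np.cos(psi),0],[0,0,-1]]).T)
print("off",(R0.inv().apply(np.array([x,y,z])-o["tcp_pos"])/.5).round(4),"turn",((R0.inv()*R1).as_rotvec()/1.5).round(4),"j",o["joints"].round(2),"psi",np.arctan2(*R0.as_matrix()[1::-1,0]).round(4),r.nose_length)
E
python3 go.py .553 -.110 .2 1.571
```

```text
off [ 0.9344 -0.7189  0.0906] turn [ 0.      0.     -0.7822] j [ 1.06  0.48  0.02  1.56 -0.01  1.11 -0.08] psi 0.3977 0.014
```

Emit:
carry_out:
  offset:
    - [0.934,-0.719,0.09]
    - [0.934,-0.719,0.09]
    - [0.934,-0.719,0.09]
    - [0.934,-0.719,0.09]
    - [0.934,-0.719,0.09]
    - [0.934,-0.719,0.09]
    - [0.934,-0.719,0.09]
    - [0.934,-0.719,0.09]
  turn:
    - [0,0,-0.782]
    - [0,0,-0.782]
    - [0,0,-0.782]
    - [0,0,-0.782]
    - [0,0,-0.782]
    - [0,0,-0.782]
    - [0,0,-0.782]
    - [0,0,-0.782]
  hand: 0
  force: 70

```text
clock: 2.05
tcp_pos: [0.4594, -0.274, 0.2151]
orientation: [2.215, 2.227, 0.0]
contact_force: [0.6, 0.3, 0.3]
grip_width: 0.0855
```

```bash
python3 go.py .553 -.110 .2 1.571
```

```text
off [0.3269 0.189  0.0302] turn [0.0005 0.0005 0.0035] j [ 0.72  0.3  -0.36  1.9   0.13  0.96  0.3 ] psi 1.5762 0.014
```

Emit:
carry_out:
  offset:
    - [0.327,0.189,0.03]
    - [0.327,0.189,0.03]
    - [0.327,0.189,0.03]
    - [0.327,0.189,0.03]
    - [0.327,0.189,0.03]
    - [0.327,0.189,0.03]
  turn:
    - [0,0,0]
    - [0,0,0]
    - [0,0,0]
    - [0,0,0]
    - [0,0,0]
    - [0,0,0]

```text
clock: 2.65
tcp_pos: [0.5533, -0.1112, 0.1997]
orientation: [-2.219, -2.224, 0.0]
contact_force: [-0.4, -0.8, -0.0]
grip_width: 0.0855
```

```bash
python3 - <<'E'
from h import *
f=cam("scene"); p=proj(f,[.553,-.11,.12]).astype(int)
a=(p[0]-65,p[1]-75,p[0]+65,p[1]+45)
save(f,"pics/s1.png",a,5); o=r.get_obs(); tip=o["tcp_pos"]+[0,0,-.014]
print(o["tcp_pos"],o["clock"],(proj(f,tip)-a[:2])*5,[(proj(f,[.553,-.11,.101])-a[:2])*5])
E
python3 go.py .553 -.110 .088 1.571
```

```text
[ 0.55282611 -0.11285654  0.19973967] 2.7 [317.63409584 276.55119991] [array([328.17056996, 402.9140594 ])]
off [0.0059 0.0005 0.2235] turn [-0.0003  0.0005 -0.0003] j [ 0.43  0.38 -0.42  1.85  0.19  0.96 -0.08] psi 1.5705 0.014
```

View pics/s1.png

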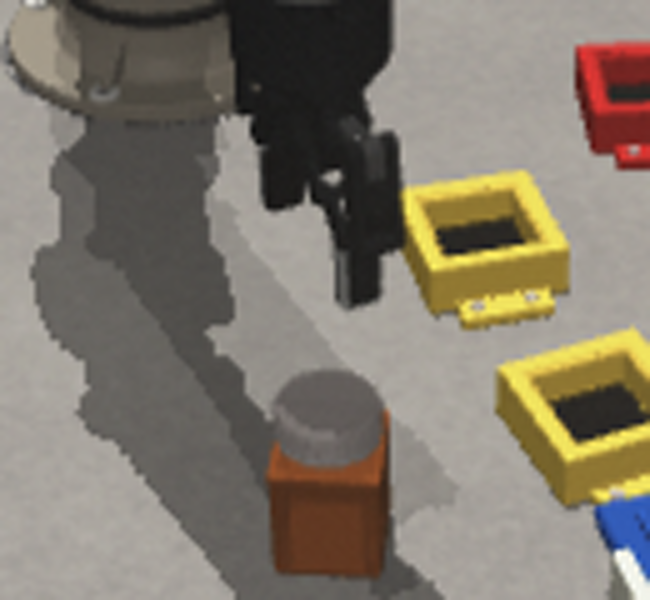

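The crop shows the open fingers (285,205)/(360,300) straddling the cap centre line (330,405), consistent with predictions. Descend in two stages and close.

Emit:
carry_out:
  offset:
    - [0.004,0,0.08]
    - [0.004,0,0.14]
    - [0.004,0,0.19]
    - [0.004,0,0.222]
    - [0.004,0,0.222]
    - [0.004,0,0.222]
  turn:
    - [0,0,0]
    - [0,0,0]
    - [0,0,0]
    - [0,0,0]
    - [0,0,0]
    - [0,0,0]

```text
clock: 3.3
tcp_pos: [0.5529, -0.1117, 0.0893]
orientation: [2.224, 2.219, -0.001]
contact_force: [-0.1, -0.5, 0.8]
grip_width: 0.0856
```

Emit:
carry_out:
  offset:
    - [0,0,0]
    - [0,0,0]
    - [0,0,0]
    - [0,0,0]
    - [0,0,0]
    - [0,0,0]
    - [0,0,0]
    - [0,0,0]
  turn:
    - [0,0,0]
    - [0,0,0]
    - [0,0,0]
    - [0,0,0]
    - [0,0,0]
    - [0,0,0]
    - [0,0,0]
    - [0,0,0]
  hand: 1
  force: 70

```text
clock: 4.1
tcp_pos: [0.554, -0.1106, 0.0906]
orientation: [2.22, 2.219, 0.001]
contact_force: [-1.9, -0.4, 9.6]
grip_width: 0.0561
```

```bash
python3 t.py|grep jar; python3 go.py .553 -.110 .168 1.571; python3 -c "
from h import *
o=r.get_obs(); print(o['tcp_pos'],o['contact_force'],o['grip_width'])"
```

```text
top jar (array([ 0.5568, -0.1106,  1.0324]), np.float64(83.2715570934256), np.float64(91.0))
scene jar (array([ 0.549 , -0.1099,  1.0529]), np.float64(22.938685121107266), np.float64(552.0))
off [ 0.001  -0.0016 -0.1547] turn [ 0.0015  0.0008 -0.0004] j [ 0.38  0.52 -0.38  1.93  0.28  0.74 -0.16] psi 1.5704 0.014
[ 0.55399635 -0.11058861  0.09065303] [-2.39427615 -0.04329549  7.75001468] 0.05596795885795574
```

Emit:
carry_out:
  offset:
    - [0,0,-0.02]
    - [0,0,-0.05]
    - [0,0,-0.09]
    - [0,0,-0.13]
    - [0,0,-0.15]
    - [0,0,-0.16]
    - [0,0,-0.16]
  turn:
    - [0,0,0]
    - [0,0,0]
    - [0,0,0]
    - [0,0,0]
    - [0,0,0]
    - [0,0,0]
    - [0,0,0]

```text
clock: 4.9
tcp_pos: [0.5533, -0.1102, 0.1694]
orientation: [2.221, 2.221, 0.001]
contact_force: [0.2, 0.4, -3.4]
grip_width: 0.0562
```

Emit:
carry_out:
  offset:
    - [0.03,-0.005,0]
    - [0.09,-0.015,0]
    - [0.16,-0.027,0]
    - [0.23,-0.039,0]
    - [0.3,-0.05,0]
    - [0.37,-0.062,0]
    - [0.44,-0.074,0]
    - [0.51,-0.086,0]
  turn:
    - [0,0,-0.01]
    - [0,0,-0.03]
    - [0,0,-0.05]
    - [0,0,-0.08]
    - [0,0,-0.11]
    - [0,0,-0.14]
    - [0,0,-0.17]
    - [0,0,-0.2]

```text
clock: 5.7
tcp_pos: [0.5083, 0.1472, 0.1679]
orientation: [-1.859, -2.531, 0.002]
contact_force: [0.4, 0.2, -3.0]
grip_width: 0.0559
```

```bash
python3 go.py .497 .2275 .168 1.891
```

```text
off [ 1.599e-01  2.640e-02 -1.000e-04] turn [-0.0012 -0.0004 -0.011 ] j [ 0.06  0.39 -0.57  1.95  0.27  0.88 -0.34] psi 1.8745 0.014
```

Emit:
carry_out:
  offset:
    - [0.07,0.012,0]
    - [0.12,0.02,0]
    - [0.15,0.024,0]
    - [0.16,0.026,0.01]
    - [0.16,0.026,0.04]
    - [0.16,0.026,0.06]
    - [0.16,0.026,0.06]
    - [0.16,0.026,0.06]
  turn:
    - [0,0,-0.005]
    - [0,0,-0.01]
    - [0,0,-0.011]
    - [0,0,-0.011]
    - [0,0,-0.011]
    - [0,0,-0.011]
    - [0,0,-0.011]
    - [0,0,-0.011]

```text
clock: 6.5
tcp_pos: [0.4989, 0.2238, 0.1381]
orientation: [-1.846, -2.542, 0.002]
contact_force: [-0.1, 1.0, -2.7]
grip_width: 0.056
```

```bash
cat > look2.py <<'E'
from h import *
for k,n in enumerate(["scene","top"]):
    f=cam(n); p=proj(f,[.497,.2275,.06]).astype(int); a=(p[0]-40,p[1]-45,p[0]+40,p[1]+40)
    im=f["pixels"][a[1]:a[3],a[0]:a[2],::-1]; im=cv2.resize(im,None,fx=5,fy=5,interpolation=cv2.INTER_CUBIC)
    o=im if k==0 else np.hstack([o,im])
cv2.imwrite("pics/%s.png"%__import__('sys').argv[1],o)
q=r.get_obs(); print(q["tcp_pos"],q["contact_force"],q["clock"])
E
python3 look2.py w1; python3 go.py .497 .2275 .168 1.891
cat > t2.py <<'E'
import sys
from fit import *
np.set_printoptions(precision=4,suppress=True)
zb=float(sys.argv[1]); f=cam("scene"); N=50
o=(proj(f,[.497,.2275,zb+.045])-N/2).astype(int)
hs=cv2.cvtColor(f["pixels"],cv2.COLOR_RGB2HSV)[o[1]:o[1]+N,o[0]:o[0]+N]
px=hs[int(N*.5),N//2]; print("px",px)
m=((hs[...,1]>165)&(hs[...,0]<14)&(hs[...,2]>60)).astype(float)
cv2.imwrite("pics/m.png",m*255)
print(fit(f,m,o,N,lambda p:([box(p,.06,.06,zb,zb+.072)],[cyl(p,.029,zb+.08,zb+.101)]),[.492,.2275,-.2]))
E
python3 t2.py .05
```

```text
[0.49936343 0.22471193 0.13905597] [-0.66969413  0.02428899 -2.83681436] 6.6
off [ 0.0068 -0.0027 -0.0579] turn [ 0.0003  0.     -0.0032] j [-0.09  0.46 -0.57  1.93  0.32  0.85 -0.51] psi 1.8862 0.014
px [ 11 176 110]
(array([0.496 , 0.2238, 0.9293]), np.float64(419.1453902345252), np.float64(348.0))[ WARN:0@2.103] global loadsave.cpp:1063 imwrite_ Unsupported depth image for selected encoder is fallbacked to CV_8U.
```

View pics/w1.png

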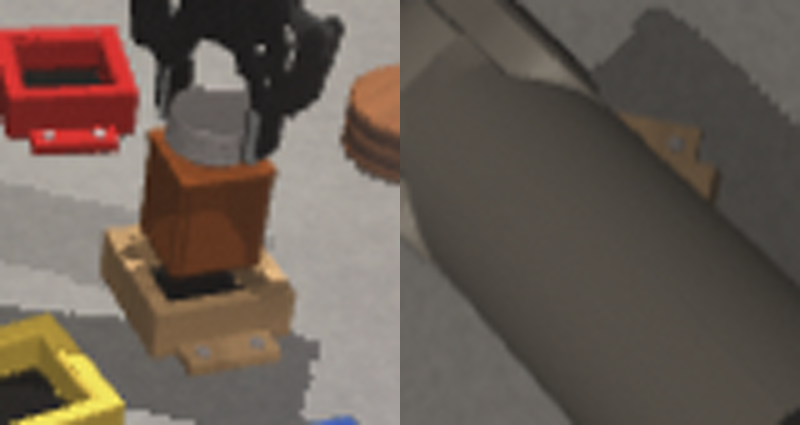

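```bash
sed -i 's/^m=.*/m=((hs[...,1]>130)\&(hs[...,0]<15)\&(hs[...,2]>50)).astype(np.uint8)\nk,l,st,ce=cv2.connectedComponentsWithStats(m); m=(l==1+st[1:,4].argmax()).astype(float)/; s/^cv2.imw.*/d=draw(f,[box([.491,.2275,-.2],.06,.06,zb,zb+.072)],o,N,[cyl([.491,.2275],.029,zb+.08,zb+.101)]); print("model",d.sum())\nres=fit(f,m,o,N,lambda p:([box(p,.06,.06,zb,zb+.072)],[cyl(p,.029,zb+.08,zb+.101)]),[.492,.2275,-.2])\nh=draw(f,[box(res[0],.06,.06,zb,zb+.072)],o,N,[cyl(res[0],.029,zb+.08,zb+.101)])\ncv2.imwrite("pics\/m.png",cv2.resize(np.hstack([cv2.cvtColor((m*255).astype(np.uint8),8),f["pixels"][o[1]:o[1]+N,o[0]:o[0]+N,::-1],cv2.merge([np.uint8(m*255),np.uint8(h*255),np.uint8(m*0)])]),None,fx=5,fy=5,interpolation=0)); print(res)/; /^print(fit/d' t2.py; python3 t2.py .05
python3 - <<'E'
from h import *
P=[]
for i in range(8): cam("scene"); P.append(r.get_obs()["tcp_pos"])
print(np.mean(P,0),np.std(P,0))
E
```

```text
px [ 10 173 100]
model 598.4549019607844
(array([ 0.496 ,  0.2243, -0.3953]), np.float64(34.61219530949635), np.float64(526.0))
[0.49907291 0.22518707 0.13910987] [1.24400913e-04 3.21142899e-05 1.36275016e-04]
```

View pics/m.png

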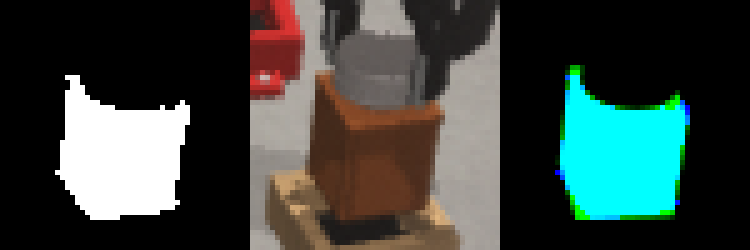

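```bash
cat > t3.py <<'E'
import sys
from fit import *
from scipy.spatial.transform import Rotation as Ro
np.set_printoptions(precision=4,suppress=True)
zb,psi=float(sys.argv[1]),float(sys.argv[2]); f=cam("scene"); N=56
o=(proj(f,[.497,.2275,zb+.045])-N/2).astype(int)
hs=cv2.cvtColor(f["pixels"],cv2.COLOR_RGB2HSV)[o[1]:o[1]+N,o[0]:o[0]+N]
m=((hs[...,1]>130)&(hs[...,0]<15)&(hs[...,2]>50)).astype(np.uint8)
k,l,st,ce=cv2.connectedComponentsWithStats(m); m=(l==1+st[1:,4].argmax()).astype(float)
jaw=np.array([np.sin(psi),-np.cos(psi),0])
def hulls(p):
    R=Ro.from_rotvec(jaw*p[3]).as_matrix(); c=np.array([p[0],p[1],zb+.0905])
    T=lambda h:[c+R@(np.array(X)-c) for X in h]
    return [T(box(p,.06,.06,zb,zb+.072))],[T(cyl(p,.029,zb+.08,zb+.101))]
def cost(p):
    a,b=hulls(p); return ((draw(f,a,o,N,b)-m)**2).sum()
x0=np.array([.494,.226,-.2,0]); best=None
for t0 in(-.1,0,.1):
    x=x0+[0,0,0,t0]; s=minimize(cost,x,method="Nelder-Mead",options=dict(initial_simplex=[x]+[x+d for d in np.diag([.006,.006,.15,.1])],xatol=1e-5,fatol=.01))
    print(s.x,s.fun)
E
python3 t3.py .0505 1.886
```

```text
Traceback (most recent call last):
  File "t3.py", line 19, in <module>
    x=x0+[0,0,0,t0]; s=minimize(cost,x,method="Nelder-Mead",options=dict(initial_simplex=[x]+[x+d for d in np.diag([.006,.006,.15,.1])],xatol=1e-5,fatol=.01))
                       ~~~~~~~~^^^^^^^^^^^^^^^^^^^^^^^^^^^^^^^^^^^^^^^^^^^^^^^^^^^^^^^^^^^^^^^^^^^^^^^^^^^^^^^^^^^^^^^^^^^^^^^^^^^^^^^^^^^^^^^^^^^^^^^^^^^^^^^
  File "t3.py", line 16, in cost
    a,b=hulls(p); return ((draw(f,a,o,N,b)-m)**2).sum()
        ~~~~~^^^
  File "t3.py", line 14, in hulls
    return [T(box(p,.06,.06,zb,zb+.072))],[T(cyl(p,.029,zb+.08,zb+.101))]
              ~~~^^^^^^^^^^^^^^^^^^^^^^
  File "fit.py", line 5, in box
    x,y,a=p; c,s=np.cos(a),np.sin(a)
    ^^^^^
ValueError: too many values to unpack (expected 3)
```

```bash
sed -i 's/x,y,a=p;/x,y,a=p[:3];/' fit.py; python3 t3.py .0505 1.886
```

```text
[ 0.4962  0.2236 -0.3756  0.0178] 33.05056516724337
[ 0.4965  0.2233 -0.3792  0.0153] 33.00381391772395
[ 0.4966  0.2233 -0.3931  0.013 ] 32.70105344098424
```

```bash
python3 - <<'E'
from fit import *
f=cam("scene")
def sl(p,L,z):
    b=[np.array(q) for q in box(p,L,L,z,z)][::2]  # (-,-),(-,+),(+,-),(+,+)
    q=[proj(f,x) for x in b]; g=lambda a,b:((b[1]-a[1])/(b[0]-a[0])).round(3)
    return "front",g(q[2],q[3]),"left",g(q[0],q[2])
for a in(-.2,-.3,-.38): print(a,"jar",sl([.496,.2236,a],.06,.1225),"block",sl([.493,.2271,a],.092,.034))
E
python3 go.py .497 .2283 .118 1.891
```

```text
-0.2 jar ('front', np.float64(-0.157), 'left', np.float64(1.455)) block ('front', np.float64(-0.173), 'left', np.float64(1.624))
-0.3 jar ('front', np.float64(-0.094), 'left', np.float64(1.995)) block ('front', np.float64(-0.104), 'left', np.float64(2.257))
-0.38 jar ('front', np.float64(-0.046), 'left', np.float64(2.803)) block ('front', np.float64(-0.051), 'left', np.float64(3.239))
off [ 0.007  -0.0016  0.0417] turn [-0.      0.     -0.0024] j [-0.09  0.46 -0.57  1.93  0.32  0.85 -0.51] psi 1.8873 0.014
```

Emit:
carry_out:
  offset:
    - [0.007,-0.002,0]
    - [0.007,-0.002,0.01]
    - [0.007,-0.002,0.02]
    - [0.007,-0.002,0.03]
    - [0.007,-0.002,0.04]
    - [0.007,-0.002,0.04]
  turn:
    - [0,0,-0.003]
    - [0,0,-0.003]
    - [0,0,-0.003]
    - [0,0,-0.003]
    - [0,0,-0.003]
    - [0,0,-0.003]

```text
clock: 7.85
tcp_pos: [0.4964, 0.2278, 0.1178]
orientation: [-1.838, -2.547, 0.002]
contact_force: [0.6, -0.6, -2.9]
grip_width: 0.056
```

```bash
python3 look2.py w2; python3 go.py .497 .2283 .118 1.891; python3 t3.py .03 1.89
```

```text
[0.49675278 0.22815598 0.1186263 ] [ 0.03230141 -0.07945318 -3.61850298] 7.95
off [0.0001 0.0006 0.0013] turn [-0.0003  0.      0.0005] j [-0.11  0.49 -0.56  1.94  0.35  0.81 -0.53] psi 1.8918 0.014
[ 0.4939  0.2261 -0.3543  0.0321] 33.46109957708574
[ 0.4938  0.2263 -0.3588  0.0262] 33.24452133794694
[ 0.4937  0.2263 -0.3626  0.0302] 33.35737024221453
```

View pics/w2.png

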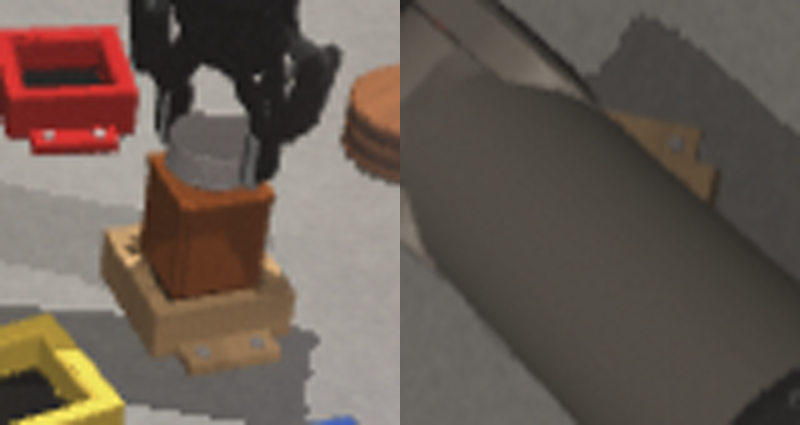

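Viewed: the jar's bottom corner sits over the well, edges parallel to the block's; no contact force. Lower gently.

Emit:
carry_out:
  offset:
    - [0,0,0.006]
    - [0,0,0.012]
    - [0,0,0.018]
    - [0,0,0.024]
    - [0,0,0.024]
  turn:
    - [0,0,0]
    - [0,0,0]
    - [0,0,0]
    - [0,0,0]
    - [0,0,0]

```text
clock: 8.5
tcp_pos: [0.4966, 0.2281, 0.1063]
orientation: [-1.838, -2.548, 0.001]
contact_force: [-1.0, -0.5, -3.6]
grip_width: 0.0558
```

Emit:
carry_out:
  offset:
    - [0,0,0.006]
    - [0,0,0.012]
    - [0,0,0.016]
    - [0,0,0.016]
  turn:
    - [0,0,0]
    - [0,0,0]
    - [0,0,0]
    - [0,0,0]

```text
clock: 8.9
tcp_pos: [0.4968, 0.2282, 0.099]
orientation: [1.838, 2.548, -0.0]
contact_force: [-0.7, -1.2, -0.4]
grip_width: 0.0556
```

Emit:
carry_out:
  offset:
    - [0,0,0.002]
    - [0,0,0.004]
    - [0,0,0.004]
  turn:
    - [0,0,0]
    - [0,0,0]
    - [0,0,0]

```text
clock: 9.2
tcp_pos: [0.4971, 0.2284, 0.0983]
orientation: [1.837, 2.547, 0.0]
contact_force: [-4.8, -4.7, 14.7]
grip_width: 0.056
```

Emit:
carry_out:
  offset:
    - [0,0,-0.002]
    - [0,0,-0.002]
    - [0,0,-0.002]
    - [0,0,-0.002]
    - [0,0,-0.002]
    - [0,0,-0.002]
  turn:
    - [0,0,0]
    - [0,0,0]
    - [0,0,0]
    - [0,0,0]
    - [0,0,0]
    - [0,0,0]
  hand: 0

```text
clock: 9.8
tcp_pos: [0.4969, 0.2282, 0.0977]
orientation: [-1.838, -2.548, 0.0]
contact_force: [-0.1, -0.5, 0.1]
grip_width: 0.0852
```

```bash
python3 look2.py w3; python3 go.py .497 .2283 .098 1.891; python3 t3.py .008 1.89
```

```text
[0.49686462 0.22820381 0.09775669] [0.58387776 0.56152682 0.71385194] 9.9
off [ 0.0001  0.0003 -0.0005] turn [-0.0001 -0.      0.0005] j [-0.12  0.52 -0.54  1.96  0.37  0.77 -0.55] psi 1.8918 0.014
[ 0.4794  0.2297 -0.3213  0.1857] 79.3681660899654
[ 0.4814  0.2279 -0.3098  0.2047] 79.55311034217608
[ 0.4818  0.2278 -0.3088  0.1997] 79.78840445982314
```

View pics/w3.png

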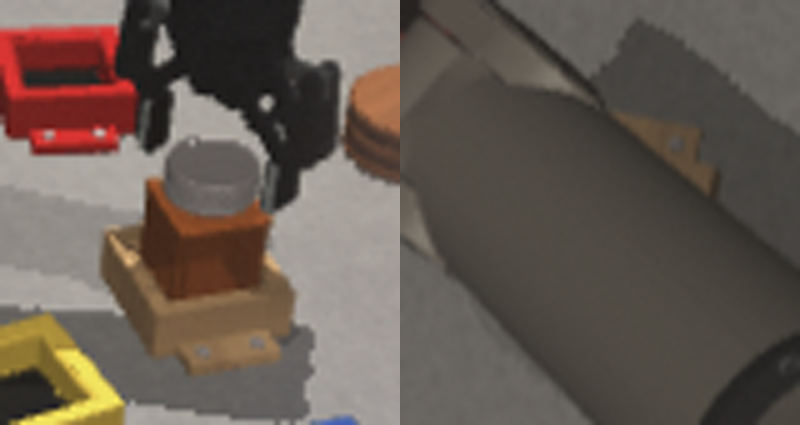

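Viewed: jar upright and down in the block, cap level at (212,160). Now check height and regrip.

Emit:
carry_out:
  offset:
    - [0,0,0]
    - [0,0,0]
    - [0,0,0]
    - [0,0,0]
    - [0,0,0]
    - [0,0,0]
    - [0,0,0]
    - [0,0,0]
  turn:
    - [0,0,0]
    - [0,0,0]
    - [0,0,0]
    - [0,0,0]
    - [0,0,0]
    - [0,0,0]
    - [0,0,0]
    - [0,0,0]
  hand: 1
  force: 90

```text
clock: 10.75
tcp_pos: [0.4967, 0.2281, 0.0985]
orientation: [1.838, 2.548, -0.001]
contact_force: [-2.7, -2.0, 7.1]
grip_width: 0.0554
```

Run:
```python
from h import *
f=cam("scene"); p=proj(f,[.497,.2275,.06]).astype(int)-[40,45]
# predicted cap-top centre for a seated jar in the scene camera (its block bias: x .493)
for z in(.109,.114,.119): print(z,(proj(f,[.492,.2275,z])-p)*5+2.5, (proj(f,[.494,.2275,z])-p)*5+2.5)
o=r.get_obs(); print(o["tcp_pos"],o["contact_force"],o["moment"],o["grip_width"])
```

```text
0.109 [211.15326061 161.01810674] [213.01477022 162.68159971]
0.114 [212.0442655  154.18065557] [213.91134498 155.84078763]
0.119 [212.93964025 147.30944711] [214.81232176 148.96616427]
[0.49665385 0.22814702 0.09849464] [-3.63363354 -2.43332286  7.83787312] [-0.3548438   0.63765918 -0.02031766] 0.056133952670693016
```

Seated height confirmed (160 vs 161 predicted). Unscrew.

Emit:
carry_out:
  offset:
    - [0,0,0]
    - [0,0,0]
    - [0,0,-0.0005]
    - [0,0,-0.001]
    - [0,0,-0.001]
    - [0,0,-0.0015]
    - [0,0,-0.0015]
    - [0,0,-0.0015]
  turn:
    - [0,0,-0.05]
    - [0,0,-0.12]
    - [0,0,-0.19]
    - [0,0,-0.26]
    - [0,0,-0.33]
    - [0,0,-0.4]
    - [0,0,-0.47]
    - [0,0,-0.5]

```text
clock: 11.6
tcp_pos: [0.497, 0.2278, 0.0993]
orientation: [0.773, 3.045, -0.001]
contact_force: [-3.5, -2.1, 7.3]
grip_width: 0.0558
```

```bash
python3 go.py .497 .2283 .1 3.15; python3 -c "
from h import *
o=r.get_obs(); print(o['tcp_pos'],o['contact_force'],o['moment'],o['grip_width'])"
```

```text
off [ 0.0005  0.0009 -0.0014] turn [-6.000e-04  3.000e-04 -3.371e-01] j [ 0.01  0.56 -0.72  1.95  0.5   0.82  0.09] psi 2.6444 0.014
[0.49701553 0.22776145 0.09931806] [-3.48162109 -2.10345643  7.28991293] [-0.54058496  0.47831719 -0.16473171] 0.055750889582784256
```

Emit:
carry_out:
  offset:
    - [0,0,0]
    - [0,0,-0.0005]
    - [0,0,-0.001]
    - [0,0,-0.001]
    - [0,0,-0.001]
    - [0,0,-0.001]
  turn:
    - [0,0,-0.06]
    - [0,0,-0.13]
    - [0,0,-0.2]
    - [0,0,-0.27]
    - [0,0,-0.336]
    - [0,0,-0.336]

```text
clock: 12.2
tcp_pos: [0.4972, 0.2277, 0.0998]
orientation: [-0.01, 3.141, -0.002]
contact_force: [-1.9, -2.3, 8.1]
grip_width: 0.0556
```

```bash
python3 look2.py w4; python3 go.py .497 .2283 .1 3.15; python3 -c "
from h import *
o=r.get_obs(); print(o['tcp_pos'],o['contact_force'],o['moment'],o['grip_width'])"
```

```text
[0.49714735 0.22774694 0.09980506] [-2.78106297 -2.66167039  8.03072122] 12.3
off [ 0.0003  0.0011 -0.0004] turn [-0.0007  0.0003 -0.003 ] j [ 0.1   0.6  -0.83  1.94  0.59  0.86  0.52] psi -3.1377 0.014
[0.49714735 0.22774694 0.09980506] [-2.78106297 -2.66167039  8.03072122] [-0.56546365  0.42371976  0.07306133] 0.05559396903813367
```

View pics/w4.png

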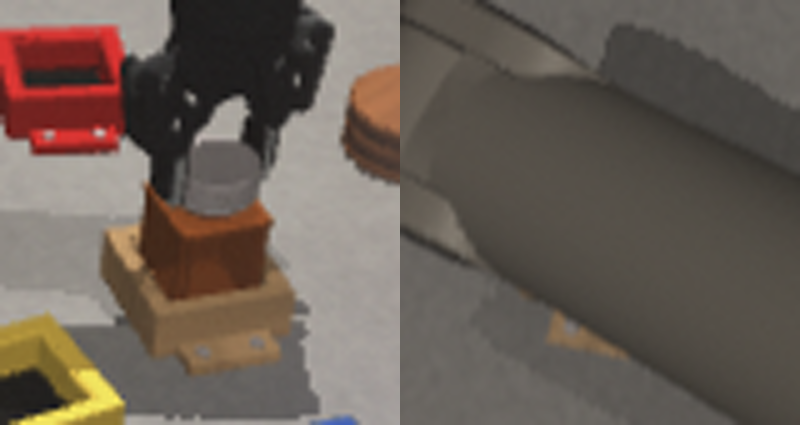

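The cap has turned ~72°, with the jar still square in the block. Lift a little and check the weight.

Emit:
carry_out:
  offset:
    - [0,0,-0.002]
    - [0,0,-0.004]
    - [0,0,-0.007]
    - [0,0,-0.01]
    - [0,0,-0.013]
    - [0,0,-0.016]
    - [0,0,-0.016]
  turn:
    - [0,0,0]
    - [0,0,0]
    - [0,0,0]
    - [0,0,0]
    - [0,0,0]
    - [0,0,0]
    - [0,0,0]

```text
clock: 13.0
tcp_pos: [0.4969, 0.2282, 0.1072]
orientation: [-0.007, 3.141, 0.0]
contact_force: [0.2, -0.9, -0.8]
grip_width: 0.0553
```

```bash
python3 go.py .4971 .2278 .1238 3.1455; python3 -c "
from h import *
o=r.get_obs(); print(o['tcp_pos'],o['contact_force'],o['moment'],o['grip_width'])"
```

```text
off [-0.0004 -0.0009 -0.0331] turn [0.     0.0001 0.0002] j [ 0.1   0.59 -0.84  1.94  0.57  0.87  0.53] psi -3.1374 0.014
[0.4968993  0.22823725 0.10723319] [ 0.22710783 -0.93589584 -0.83357969] [-0.17659641 -0.03201586 -0.01002605] 0.055313135779500616
```

Emit:
carry_out:
  offset:
    - [0,0,-0.004]
    - [0,0,-0.01]
    - [0,0,-0.016]
    - [0,0,-0.022]
    - [0,0,-0.028]
    - [0,0,-0.032]
    - [0,0,-0.033]
    - [0,0,-0.033]
  turn:
    - [0,0,0]
    - [0,0,0]
    - [0,0,0]
    - [0,0,0]
    - [0,0,0]
    - [0,0,0]
    - [0,0,0]
    - [0,0,0]

```text
clock: 13.8
tcp_pos: [0.4969, 0.2282, 0.1237]
orientation: [-0.007, 3.141, 0.0]
contact_force: [0.7, -0.1, -0.1]
grip_width: 0.0556
```

```bash
python3 look2.py w5; python3 -c "
from h import *
f=cam('scene'); p=proj(f,[.497,.2275,.06]).astype(int)-[40,45]
for z in(.109,.134,.104): print(z,(proj(f,[.493,.2275,z])-p)*5+2.5)
o=r.get_obs(); print(o['tcp_pos'],o['contact_force'],o['grip_width'],o['qvel'],o['orientation'])"
```

```text
[0.49681351 0.22811394 0.12349037] [ 0.22286492 -0.10660148 -1.04057543] 13.9
0.109 [212.08350967 161.84940056]
0.134 [216.59662654 127.31339783]
0.104 [211.19407676 168.6549946 ]
[0.49676883 0.2281099  0.12345629] [ 0.74462028  0.84828008 -0.8252371 ] 0.05594033454418831 [-0.00052342  0.0035128   0.00036418  0.00155924  0.00127774  0.00075225
  0.00025414] [ 6.58712794e-03 -3.14134094e+00  2.42006725e-04]
```

View pics/w5.png

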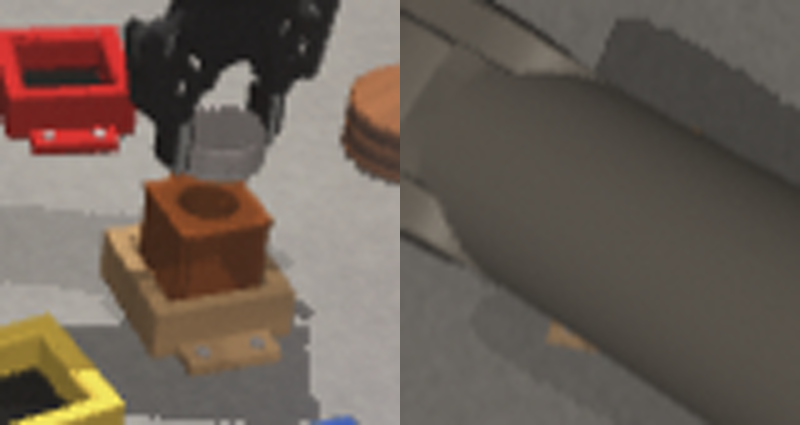

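```bash
python3 -c "
from h import *
f=cam('scene'); p=proj(f,[.493,.2275,.1]).astype(int)
a=(p[0]-25,p[1]-25,p[0]+25,p[1]+30); save(f,'pics/w6.png',a,10)
P=lambda x,y,z:((proj(f,[x,y,z])-a[:2])*10+5).round()
for z,rr in((.134,.029),(.113,.029),(.104,.0215),(.08,.0215)):
  print(z,P(.493,.2275,z),'left',P(.493,.2275-rr,z),'right',P(.493,.2275+rr,z),'front',P(.493+rr,.2275,z))"
```

```text
0.134 [273. 165.] left [192. 188.] right [353. 141.] front [329. 213.]
0.113 [266. 223.] left [185. 247.] right [344. 199.] front [321. 272.]
0.104 [262. 247.] left [203. 265.] right [321. 230.] front [303. 284.]
0.08 [254. 312.] left [196. 330.] right [312. 294.] front [294. 348.]
```

View pics/w6.png

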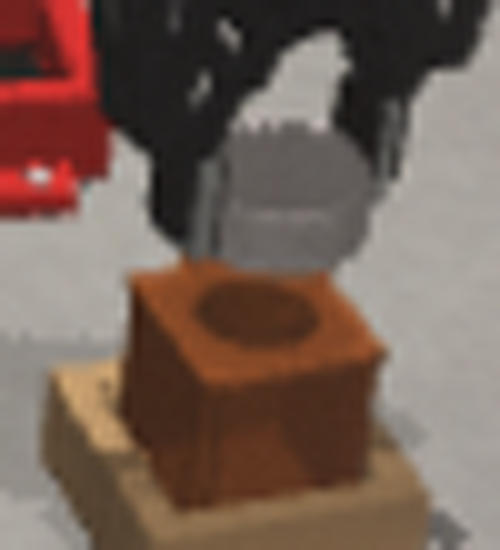

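```bash
python3 -c "
from fit import *
f=cam('scene'); p=proj(f,[.493,.2275,.1]).astype(int); a=p-25
print(f['pixels'][a[1]+22:a[1]+40,a[0]+14:a[0]+38,0])
for z in(.08,.104): print(z,[((proj(f,X)-a)*10+5).round() for X in box([.493,.2275,-.2],.06,.06,z,z)[::2]])
for d in look_for('jar','scene')[:2]+look_for('cap','scene')[:2]: print(d['score'],world(f,d['xyz']))
o=r.get_obs(); print(o['clock'],o['moment'],o['contact_force'])"
```

```text
[[167  80  30  32  38  71  92  67  98 101 104 109 111 110 109 111 113 106
  111 105 100  95 106 170]
 [171 156  79  33  38  71  93  64 100 103 106 107 109 106 106 104 103 105
  103 103  99  96 113 171]
 [172 174 156  99  66  84  95  64 100 105 103 107 108 107 107 105 100 103
  104 100  98 100 148 172]
 [175 177 177 163 100  87  98  78 106 106 105 109 106 107 109 106 105 105
  101 100 106 129 170 171]
 [172 175 172 165 135 116 126 126 121 112 112 113 111 106 109 111 108 111
  107 113 162 166 171 171]
 [157 158 155 146 147 131 129 131 129 124 125 117 119 113 114 114 115 121
  131 145 173 171 172 170]
 [152 148 143 136 137 132 120 102  94  90  91  93  95 100 117 127 127 127
  136 156 174 172 174 173]
 [124 141 134 134 131 122  94  78  76  77  78  81  82  82  83  95 112 129
  137 152 164 171 172 172]
 [ 88 142 131 133 128 103  75  75  78  78  80  79  80  79  81  83  85 115
  134 141 157 164 172 173]
 [ 71 104 138 133 129  96  71  75  75  78  80  79  79  84  91  84  82  93
  129 131 144 157 171 174]
 [ 67  75 120 140 133 122  89  75  76  78  80  82  80  78  81  79  74  87
  128 129 134 14
[... 401 characters left out ...]
  90  93  93]
 [ 66  64  66  66  67  88 137 146 147 135 134 135 122 111 111  96  89  86
   82  81  78  78  80 107]
 [ 67  67  68  67  64  67  88 107 105 112 100  90  87  83  81  79  75  75
   76  76  75  79  83 109]
 [ 67  67  67  68  66  65  74  80  80  85  82  78  79  80  75  75  74  75
   75  75  76  79  84 121]]
0.08 [array([128., 272.]), array([305., 244.]), array([200., 382.]), array([384., 352.])]
0.104 [array([134., 208.]), array([314., 181.]), array([208., 317.]), array([394., 287.])]
0.57 [0.51696337 0.20873465 0.07362777]
0.68 [0.51919065 0.20722891 0.07396235]
0.54 [0.5086964  0.22854039 0.13141739]
14.15 [-0.00284474 -0.01517013  0.01531468] [ 0.40365205  0.36755971 -0.89202375]
```

```bash
python3 -c "
from h import *
print(r.hand_in()); o=r.get_obs(); print(o['clock'],o['tcp_pos'],o['grip_width'])"
```

```text
the job is handed in; nothing more can be done
None
the job is handed in; nothing more can be done
```

I carried the jar by its cap into the beech block's well and let go so it could settle. I then gripped the cap again, turned it about 72° anticlockwise and lifted it straight off. The job was handed in at about 14 s, with the cap still gripped and held still about 20 mm above the mouth.

**Checks that agreed:**
- **Jar:** the shoulder corners in the scene picture match a fully seated, upright jar to within about 1 pixel. The jar stayed square in the block while the cap turned.
- **Cap free:** after the lift the arm carried only about 1 N. That fits the cap alone, since the whole jar had read about 3 N.
- **Cap position:** the tool reading puts the cap within about 1 mm of the height I aimed for. It is about 1 mm off the block centre I estimated, and the tool is level.

**Weak or disagreeing:**
- **Camera bias:** the two cameras differed by 7–8 mm in x, so I worked from differences between positions and from the grip, which centres on the cap.
- **Top camera:** the arm blocked its view of the block, so the end checks rest on the scene camera alone.
- **Sideways centring:** the scene picture suggests the cap may be about 2 mm off to the side.
- **Neck not visible:** in the last crop the mouth looks like a dark disc at shoulder height. I could not make out the neck and did not resolve why.
- **Grip width:** it read 56 mm on the 58 mm cap throughout.
- **Other things on the shelf:** I did not measure the bystanders again at the end, but the arm's path kept clear of them.

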